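# Eject the slicer's blade cartridge and stop it with the other finger

### The job

To take the sharp blade cartridge out of the vegetable slicer without gripping or lifting anything, first push the hand guard with the fingertips all the way down to the slicer's low end, off the release button. Then press that button with one fingertip while the other finger stands in the way of the cartridge springing out sideways, so that its thumb tab comes out at least 10 mm but is stopped before 45 mm. Finish while still holding it stopped with the finger lightly against the tab, and leave the other things where they are.

Things in the scene. Friction and masses are not known exactly. Their poses are not given: they have to be found in the camera images.
- slicer: white mandoline with ribbed steel plates, 310 mm long, 132 mm wide; fixed. Origin on the table under the blade's middle; +x to the low end, +y left, z up. The deck, 60 mm above the origin, slopes down 12 degrees to +x. Black loop handle at the high end (x -120 to -160 mm). Release housing on the -y side: x -30 to 30, y -45 to -75, top 63 mm above the table. The cartridge leaves level towards -y.
- guard (a joint): hand guard, captive on the rails: metres pushed down the slope (slicer +x, 12 degrees downward); starts at 0 to 0.015, covering blade and release button; end stop at 0.095. Takes about 2 N and stays where it is left.
- guard_back (a point): middle of the guard's upright back face, which looks up the slope (slicer -x) and is pushed; moves with the guard. The face is 84 mm wide and reaches from 15 mm below to 10 mm above this point. From it the guard runs 72 mm down the slope; its knob's top is 20 mm above this point, measured from the deck.
- release_button (a joint): black release button on top of the housing, 26 mm along slicer x, 20 mm along y: metres pressed in, square to the sloping deck, 0 to 0.008; frees the cartridge at about 0.006, springs back when let go. Takes 2.5 N at first, 6 N at the end; fully pressed it stands 1 mm proud of the housing.
- button_top (a point): middle of the button's top face, moves with it; unpressed it is 72 mm above the table and 60 mm from the slicer's origin towards slicer -y
- cartridge: loose blade cartridge, 128 x 28 x 8 mm, about 150 g, white plastic with a steel blade on top, in the slot across the deck. Origin 60 mm above the slicer's when seated, same axes. A spring pushes it towards slicer -y with 4 N (2 N after 50 mm); once freed it shoots out at up to 0.6 m/s and, if not stopped, leaves the slot.
- tab_face (a point): middle of the outer face (to slicer -y) of the cartridge's upright thumb tab, 7 mm below the tab's top; the tab is 30 mm along slicer x, 8 mm thick, and its top is 14 mm higher than the fully pressed button. Seated, this face is 84 mm from the slicer's origin and 24 mm beyond the button's middle, both towards -y.
- lemon_1: lemon, 71 x 53 x 51 mm, right of the slicer; origin at its underside; to be left alone
- dial_timer: round wind-up timer, 64 mm across, 42 mm tall, right of the slicer; origin at its underside; to be left alone
- measure_cup: steel measuring cup with a flat handle, 70 x 146 x 45 mm, left of the slicer; origin at its underside; to be left alone
- spice_jar_0: taller spice jar with black cap, 56 x 56 x 125 mm, behind on the right; origin at its underside; to be left alone
- spice_jar_2: shorter spice jar with black cap, 52 x 52 x 105 mm, behind on the right; origin at its underside; to be left alone
- mill_1: small shaker mill, 44 mm across, 90 mm tall, behind on the right; origin at its underside; to be left alone
- fish_tin: flat round tin, 86 mm across, 40 mm tall, behind on the left; origin at its underside; to be left alone

How it is judged (in metres and radians):
On the way, in this order (a step that is already met when the one before it is completed fails the run):
1. the hand guard has been pushed down to the low end (value of joint guard above 0.088 m), for 0.2 s.
2. the release button is pressed with a finger (value of joint release_button above 0.004 m and contact force between the fingers and release_button above 0.5 N).
At the end, for the whole second after the job is handed in: the guard is within 7 mm of its low end stop; the cartridge has sprung 10 to 45 mm out of its seat, is at rest, and a finger still presses against it (0.4 to 12 N: neither squeezed nor let go), holding it against the ejector spring (value of joint guard above 0.088 m and y of tab_face in the frame of slicer between -0.129 and -0.094 m and contact force between the fingers and cartridge between 0.4 and 12 N and linear speed of cartridge below 0.02 m/s); the arm keeps its last pose, push and grip.
It fails at once if the cartridge got away: more than 50 mm out (y of tab_face in the frame of slicer below -0.134 m).
It fails at once if the cartridge was lifted more than 12 mm (z of tab_face in the frame of slicer above 0.083 m).
It fails at once if one of the other things on the table was moved more than 20 mm (distance of any of lemon_1, dial_timer, measure_cup, spice_jar_0, spice_jar_2, mill_1, fish_tin from where it was at the start of the episode above 0.02 m).
It also fails if it takes over 45 s, if anything falls off the work surface, if the arm or the gripper's body presses on something with over 40 N, if the wrist force passes 120 N, or if a joint passes its speed limit or range.

### The arm

A 6-joint arm with a two-finger parallel gripper is mounted at the origin on a cart in front of the work surface, level with it; the furniture and walls round the work are solid. World frame = base frame: x ahead of the robot, y to its left, z up, the work surface at z = 0. Lengths are in m, angles in degrees, forces in N, time in s.
With the tool pointing down it reaches from about 0.4 to 0.825 m from the base axis. Payload 7 kg.
Tool frame: the origin (TCP) lies midway between the tips of the shut fingers; the grasp point (between the pads) lies 19 mm behind it (r.grip_point_offset is the z of the grasp point in the tool frame, in m); z points along the fingers, y is the line along which they close (so a half turn about z gives the same grasp; the last joint's range is limited). The gripper opens to 88 mm and grips with 3 to 60 N. Pads are 19 mm wide; open, the fingers measure 130 mm over their backs; the gripper's body (78 mm by 193 mm) begins 47 mm behind the grasp point.
Start: joints at [89.616, 20.546, 0.682, 0, -70.136, -16.507], TCP at [0.196, 0.646, 0.227] pointing down, gripper open.
Joint ranges: [-176.03, 176.03], [-82.01, 121.73], [-58.28, 71.71], [-173.87, 95.51], [-174.79, -0.11], [-173.66, 173.66]. Speed limits (degrees/s): [136.94, 136.94, 172.46, 180, 180, 180].

### API

Orientations are given as [roll, pitch, yaw] about the fixed x, y, z axes, in that order (R = Rz(yaw) Ry(pitch) Rx(roll)).
In Python, from plant import r, viewer, recognise, outline_of, pinpoint gives the robot as it stands.
- The arm moves only by the tool move_arm, never from a script. Its argument "targets" is a list of rows, each a list of 2 entries, a list of its own where there are three numbers: the shift along the tool's x, y, z in cm, then the turn, a rotation vector about the tool's x, y, z in rad. A call has 1 to 5 rows; each row is the pose to reach, as a shift and turn from the pose commanded when the call began, along the tool's axes at that moment; what a row does not reach only later rows make up. A row lasts 1/8 s, in which the tool goes at most 62.5 mm and 10.7 degrees, less where a joint would pass 70% of its speed; a pose out of reach is approached as far as the arm can. A call with a gripper value outside its range is refused whole. "jaw" is the finger opening in cm, from 0 to 8.76, set as the call begins (left out, the last holds). The fingers move at their own pace and stop on an object; "squeeze" is the grip in N (left out, the last holds). Time passes only in rows, so rows that repeat a pose let the fingers close. It gives the time, the measured TCP pose, the force, the opening and the grip force at its end, in the units of the state.
- r.get_state(): the state, without advancing time (a new reading comes with each control period).
- viewer.capture(name): name is "side" or "top"; returns a dict with "image" (400x640x3 uint8, blue, green, red), "intrinsics" (3x3 intrinsics, pixels), "D" ([k1, k2, p1, p2, k3] as OpenCV has them; the pictures are not rectified), "camera_from_world" (4x4, takes a point from world to camera coordinates). Camera axes: x right, y up, looking along -z (the intrinsics and any distortion apply to the point x, -y, -z); pixel columns grow to the right and rows downward; lengths in m; the calibration is good to about 2 mm. A picture is of the moment at which its call begins. There is no depth.
- r.close_job(): hands the job in; it is judged then, once.
Trained networks look in the newest picture that a camera, given by its name, has taken for a name from the list of things; names that differ only in an ending like _2 or _b are one class to them, and where a whole thing is asked for, a point or a joint stands for the part that bears it (a point fixed in the world has none). Each returns a list of dicts, best first, with "score" (0 to 1); they miss things now and then, are a little off and sometimes report something else, mostly with a low value. They report only what shows in the picture. A call takes as long as a camera call.
- recognise(label, camera): "box" ([left, top, right, bottom] in pixels, round what is visible of it).
- outline_of(label, camera): "mask" (400x640 bool, what is visible of it) and "box" ([left, top, right, bottom] in pixels, round what is visible of it).
- pinpoint(label, camera): "location" ([row, column] in pixels: a listed point, or the origin of a listed thing).
The state is a dict: "time_s": time; "joints": joint angles; "qd": joint speeds; "joint_torque": joint torques, N m; "tcp_pos": TCP position; "eef_rot": TCP orientation; "contact_force": force on the tool from outside, world axes, zero at the start; "moment": the same for the moment, N m; "gripper_width": finger opening in m; "gripper_force": force on a finger pad.
Only numpy, scipy, OpenCV 4.12 (cv2) and the standard library are available. Lean on these libraries where they do the work, as an engineer would, in place of code of your own. Each camera call takes 0.05 s, during which the arm holds its last target. There are 200 camera calls.

## Working session

There is one attempt and no reset: what is moved stays moved. The work goes in short steps, Python scripts to look and compute and a tool call to move; the robot and the scene stay as the last step left them, time stands still between calls to the robot, and variables do not carry over. Pictures are saved under pics/ and viewed, at most 10 in all, crops included, and the job is handed in when it is done.

Besides the shell and the picture viewer there is one more tool, called after ">>>" by a JSON object that holds its "method" and its "body", one argument or row to a line. move_arm: Moves the arm, as the interface text tells. Its arguments: {"type":"object","properties":{"targets":{"type":"array","items":{"type":"array"}},"jaw":{"type":"number"},"squeeze":{"type":"number"}},"required":["targets"]}

```bash
mkdir -p pics; cat > h.py <<'E'
import numpy as np, cv2
from plant import r, viewer, recognise, outline_of, pinpoint
def ray(c,uv):
    K=np.array(c["intrinsics"],float);D=np.array(c["D"],float);T=np.array(c["camera_from_world"],float)
    p=cv2.undistortPoints(np.array([[uv]],float),K,D)[0,0]
    d=T[:3,:3].T@np.array([p[0],-p[1],-1]);o=-T[:3,:3].T@T[:3,3]
    return o,d/np.linalg.norm(d)
def tri(a,b):
    (o1,d1),(o2,d2)=a,b
    s=np.linalg.lstsq(np.c_[d1,-d2],o2-o1,rcond=None)[0]
    p,q=o1+s[0]*d1,o2+s[1]*d2
    return (p+q)/2,np.linalg.norm(p-q)
def atz(a,z): return a[0]+a[1]*(z-a[0][2])/a[1][2]
E
python3 - <<'E'
from h import *
C={}
for n in("side","top"):
    C[n]=viewer.capture(n);cv2.imwrite(f"pics/{n}0.png",C[n]["image"])
for l in("guard_back","button_top","tab_face","slicer","cartridge","lemon_1","dial_timer","measure_cup"):
    R={}
    for n in C:
        p=pinpoint(l,n)[:1]
        if p: R[n]=ray(C[n],p[0]["location"][::-1]);print(l,n,np.round(p[0]["location"]),round(p[0]["score"],2))
    if len(R)==2: x,e=tri(R["side"],R["top"]);print("  ",x.round(4),e.round(4))
s=r.get_state();print({k:np.round(s[k],3) for k in("time_s","tcp_pos","eef_rot","contact_force","gripper_width")})
E
```

```text
guard_back side [199. 268.] 0.75
guard_back top [243. 293.] 0.86
   [0.4637 0.1638 0.0889] 0.0049
tab_face side [213. 286.] 0.45
tab_face top [227. 368.] 0.57
   [ 0.4567 -0.0361  0.1741] 0.0711
slicer side [226. 277.] 0.57
slicer top [234. 296.] 0.57
   [ 0.4937  0.1639 -0.0086] 0.019
cartridge side [206. 275.] 0.67
lemon_1 side [262. 332.] 0.56
lemon_1 top [229. 366.] 0.73
   [ 5.183e-01 -5.810e-02 -5.000e-04] 0.0063
dial_timer side [265. 283.] 0.82
dial_timer top [260. 349.] 0.65
   [ 0.4149 -0.0028  0.0017] 0.0054
measure_cup side [198. 274.] 0.73
measure_cup top [221. 255.] 0.94
   [ 0.541   0.2905 -0.0028] 0.0068
{'time_s': np.float64(0.9), 'tcp_pos': array([0.196, 0.646, 0.227]), 'eef_rot': array([-1.79997e+02,  2.00000e-03, -1.68920e+01]), 'contact_force': array([ 0.394, -0.096,  0.707]), 'gripper_width': np.float64(0.088)}
```

View pics/top0.png

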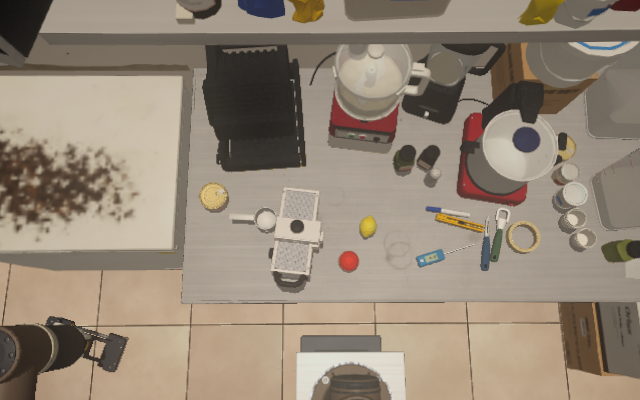

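View pics/side0.png

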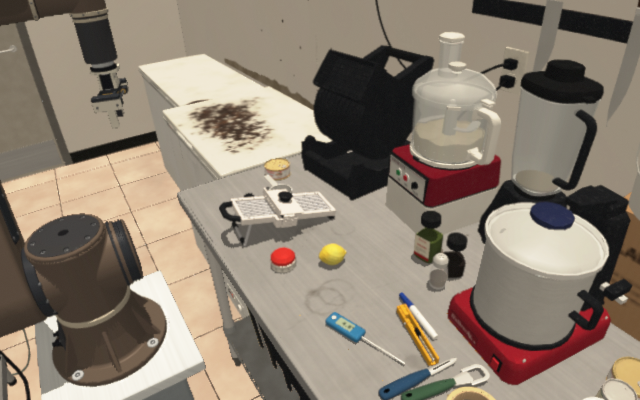

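```bash
python3 - <<'E'
from h import *
C={n:viewer.capture(n) for n in("side","top")}
t=C["top"]["image"][165:305,225:385];s=C["side"]["image"][150:290,200:360]
out=np.vstack([cv2.resize(t,(640,560),interpolation=cv2.INTER_CUBIC)])
cv2.imwrite("pics/tc.png",out);cv2.imwrite("pics/sc.png",cv2.resize(s,(640,560),interpolation=cv2.INTER_CUBIC))
for n in C:
  for l in("slicer","guard","cartridge","release_button"):
    m=outline_of(l,n)[:1]
    if m: 
        M=m[0]["mask"].astype(np.uint8);np.save(f"pics/m_{l}_{n}.npy",M)
        pts=cv2.findNonZero(M);print(l,n,round(m[0]["score"],2),m[0]["box"],M.sum(),cv2.minAreaRect(pts))
        print([ (np.round(atz(ray(C[n],p),0.06)[:2],3)).tolist() for p in cv2.boxPoints(cv2.minAreaRect(pts))])
  print(n,"cam",ray(C[n],(320,200)))
E
```

```text
slicer side 0.71 [443.1, 231.3, 467.8, 279.1] 751 ((454.4572448730469, 254.49441528320312), (21.384078979492188, 45.78606414794922), 7.431407928466797)
[[0.652, -0.292], [0.784, -0.185], [0.819, -0.223], [0.684, -0.325]]
guard side 0.88 [264.8, 191.5, 305.6, 213.3] 664 ((282.0, 202.0), (24.0, 38.0), 90.0)
[[0.493, 0.259], [0.584, 0.194], [0.522, 0.089], [0.439, 0.148]]
side cam (array([ 0.0833857 , -0.7335369 ,  0.70483823]), array([ 0.43590569,  0.71724974, -0.54363502]))
slicer top 0.59 [268.8, 184.6, 321.1, 288.3] 3800 ((295.9003601074219, 237.6250762939453), (47.76804733276367, 100.54108428955078), 13.190610885620117)
[[0.352, 0.259], [0.649, 0.195], [0.614, 0.053], [0.32, 0.123]]
guard top 0.78 [272.7, 215.3, 318.9, 241.7] 1021 ((295.79266357421875, 230.36585998535156), (44.503910064697266, 24.184507369995117), 6.340190887451172)
[[0.474, 0.229], [0.547, 0.222], [0.531, 0.088], [0.458, 0.096]]
top cam (array([0.25450583, 0.08345725, 1.59013093]), array([ 0.21747294,  0.00120242, -0.97606561]))
```

View pics/tc.png

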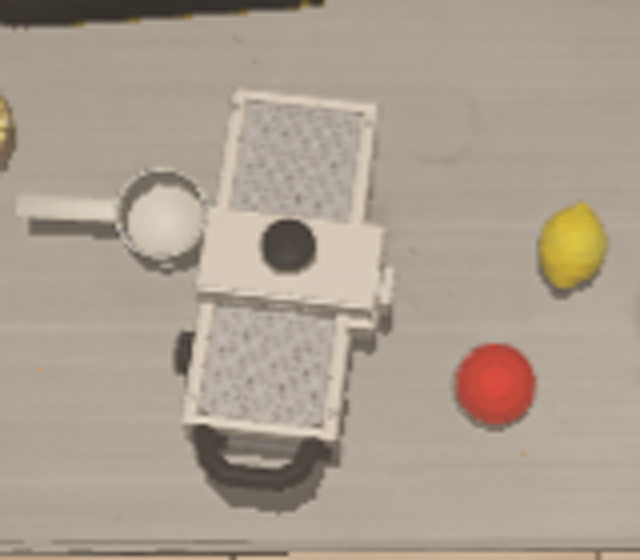

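View pics/sc.png

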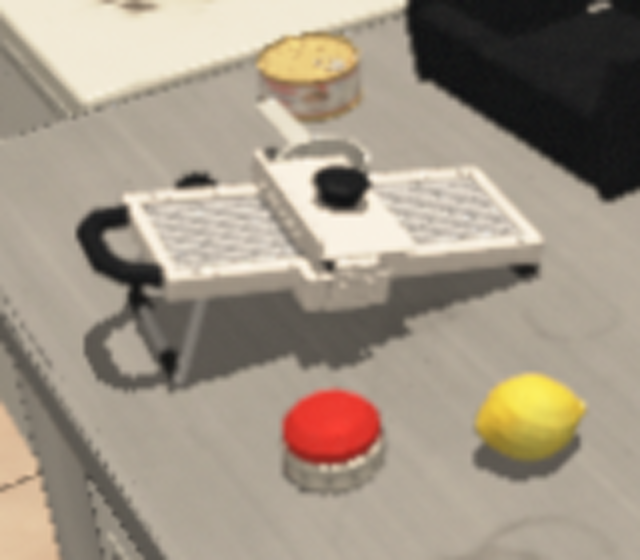

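```bash
python3 - <<'E'
from h import *
C={n:viewer.capture(n) for n in("side","top")}
P={"lowL":((475,168),(235,92)),"lowR":((542,238),(376,106)),"hiL":((125,200),(185,420)),"hiR":((165,285),(337,437)),
"guard_backL":((258,155),(198,293)),"guard_knob":((341,178),(289,236)),"gbR":((322,257),(362,308))}
for k,(s,t) in P.items():
    a=ray(C["side"],(200+s[0]/4,150+s[1]/4));b=ray(C["top"],(225+t[0]/4,165+t[1]/4))
    x,e=tri(a,b);P[k]=x;print(k,x.round(4),e.round(4))
for a,b in(("hiL","lowL"),("hiR","lowR"),("lowR","lowL"),("hiR","hiL"),("gbR","guard_backL")):
    d=P[b]-P[a];print(a,b,np.linalg.norm(d).round(4),np.degrees(np.arctan2(d[1],d[0])).round(2))
E
```

```text
lowL [0.6435 0.1977 0.0293] 0.0045
lowR [0.6304 0.0877 0.032 ] 0.0033
hiL [0.3832 0.2281 0.0827] 0.0014
hiR [0.3677 0.1181 0.0834] 0.0036
guard_backL [0.4777 0.2186 0.0891] 0.0066
guard_knob [0.5144 0.1535 0.0915] 0.0036
gbR [0.4658 0.0989 0.0757] 0.0026
hiL lowL 0.2675 -6.66
hiR lowR 0.2694 -6.62
lowR lowL 0.1108 83.21
hiR hiL 0.111 81.99
gbR guard_backL 0.1211 84.33
```

```bash
cat >> h.py <<'E'
from scipy.spatial.transform import Rotation as Ro
O=np.array([0.4913,0.1597,0]);YAW=-6.8
S=Ro.from_euler("z",YAW,degrees=True)
def goal(x,y,z):  # slicer-frame TCP target, mm
    s=r.get_state();A=Ro.from_euler("xyz",s["eef_rot"],degrees=True)
    p=O+S.apply(np.array([x,y,z])/1000)
    B=Ro.from_euler("xyz",[180,0,YAW],degrees=True)
    print("shift cm",(A.inv().apply(p-s["tcp_pos"])*100).round(2),"turn",(A.inv()*B).as_rotvec().round(3),"now(slicer mm)",(S.inv().apply(s["tcp_pos"]-O)*1000).round(1),"F",np.round(s["contact_force"],1),"t",s["time_s"])
E
python3 -c "
from h import *
goal(-75,0,150)"
```

```text
shift cm [34.99 39.26  7.66] turn [-0.     0.    -0.176] now(slicer mm) [-350.6  447.8  226.6] F [-0.6  0.4  0.6] t 1.5
```

>>> {"method": "move_arm", "body": {
  "targets": [
    [[35.0,39.3,0],[0,0,-0.176]],
    [[35.0,39.3,0],[0,0,-0.176]],
    [[35.0,39.3,0],[0,0,-0.176]],
    [[35.0,39.3,0],[0,0,-0.176]],
    [[35.0,39.3,0],[0,0,-0.176]]
  ],
  "jaw": 0,
  "squeeze": 20
}}

```text
time_s: 2.12
tcp_pos: [0.3277, 0.3603, 0.2269]
eef_rot: [-180.0, -0.0, -6.8]
contact_force: [1.3, 0.7, 0.7]
gripper_width: 0.0432
gripper_force: 0.0
```

```bash
python3 -c "
from h import *
goal(-75,0,150)"
```

```text
shift cm [11.11 18.    7.68] turn [-0.001 -0.     0.   ] now(slicer mm) [-186.2  179.9  226.9] F [1.3 0.7 0.7] t 2.125
```

>>> {"method": "move_arm", "body": {
  "targets": [
    [[11.1,18.0,0],[0,0,0]],
    [[11.1,18.0,0],[0,0,0]],
    [[11.1,18.0,0],[0,0,0]],
    [[11.1,18.0,5],[0,0,0]],
    [[11.1,18.0,8],[0,0,0]]
  ]
}}

```text
time_s: 2.75
tcp_pos: [0.416, 0.1681, 0.1452]
eef_rot: [180.0, 0.0, -7.0]
contact_force: [0.2, -0.2, -0.4]
gripper_width: 0.0004
gripper_force: 0.0
```

```bash
python3 -c "
from h import *
goal(-65,0,84)"
```

```text
shift cm [ 1.08 -0.06  6.12] turn [ 0.     0.001 -0.003] now(slicer mm) [-75.8  -0.6 145.2] F [ 0.2 -0.2 -0.4] t 2.75
```

>>> {"method": "move_arm", "body": {
  "targets": [
    [[1.1,-0.1,4],[0,0,0]],
    [[1.1,-0.1,6.1],[0,0,0]],
    [[1.1,-0.1,6.1],[0,0,0]]
  ]
}}

```text
time_s: 3.12
tcp_pos: [0.4264, 0.1691, 0.0844]
eef_rot: [179.8, 0.1, -6.8]
contact_force: [0.2, -0.8, 0.5]
gripper_width: 0.0002
gripper_force: 0.0
```

```bash
python3 - <<'E'
from h import *
goal(-45,0,80)
c=viewer.capture("side");cv2.imwrite("pics/s2.png",cv2.resize(c["image"][110:290,200:360],(640,720)[:2],interpolation=cv2.INTER_CUBIC)[:600])
E
```

```text
shift cm [2.06 0.16 0.43] turn [ 0.003  0.002 -0.   ] now(slicer mm) [-65.6   1.6  84.4] F [ 0.2 -0.8  0.5] t 3.125
```

View pics/s2.png

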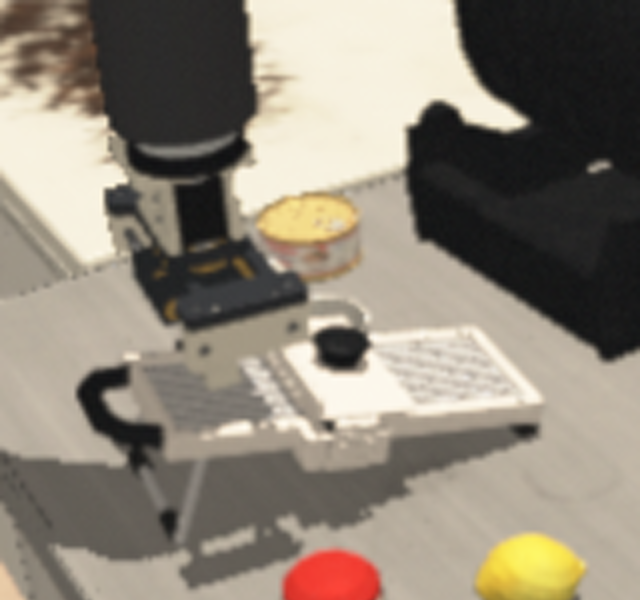

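The picture shows the closed fingertips at about (220,380), just above the deck and behind the guard's back face (about x 290). Now I push down the slope.

>>> {"method": "move_arm", "body": {
  "targets": [
    [[1.2,0,0.25],[0,0,0]],
    [[2.4,0,0.5],[0,0,0]],
    [[3.6,0,0.77],[0,0,0]],
    [[4.8,0,1.02],[0,0,0]],
    [[6.0,0,1.28],[0,0,0]]
  ]
}}

```text
time_s: 3.8
tcp_pos: [0.4876, 0.1627, 0.0726]
eef_rot: [180.0, 0.0, -6.8]
contact_force: [-1.0, 0.2, 2.0]
gripper_width: 0.0005
gripper_force: 0.8
```

>>> {"method": "move_arm", "body": {
  "targets": [
    [[1.0,0,0.21],[0,0,0]],
    [[2.0,0,0.43],[0,0,0]],
    [[3.0,0,0.64],[0,0,0]],
    [[4.0,0,0.85],[0,0,0]],
    [[4.0,0,0.85],[0,0,0]]
  ]
}}

```text
time_s: 4.42
tcp_pos: [0.5271, 0.158, 0.0639]
eef_rot: [180.0, -0.0, -6.8]
contact_force: [0.4, -0.5, -0.8]
gripper_width: 0.0001
gripper_force: 0.0
```

```bash
python3 - <<'E'
from h import *
goal(45,0,60.5)
C={n:viewer.capture(n) for n in("side","top")}
R={n:ray(C[n],pinpoint("guard_back",n)[0]["location"][::-1]) for n in C}
x,e=tri(R["side"],R["top"]);print(S.inv().apply(x-O).round(4),e)
E
```

```text
shift cm [0.92 0.26 0.34] turn [ 0.    -0.    -0.001] now(slicer mm) [35.8  2.6 63.9] F [ 0.4 -0.5 -0.8] t 4.425
[0.0402 0.0006 0.0728] 0.006933524064606056
```

>>> {"method": "move_arm", "body": {
  "targets": [
    [[0.5,0.1,0.11],[0,0,0]],
    [[1.0,0.2,0.21],[0,0,0]],
    [[1.0,0.2,0.21],[0,0,0]]
  ]
}}

```text
time_s: 5.0
tcp_pos: [0.5365, 0.1548, 0.0621]
eef_rot: [180.0, -0.0, -6.8]
contact_force: [0.3, -0.5, -0.1]
gripper_width: 0.0008
gripper_force: 0.0
```

>>> {"method": "move_arm", "body": {
  "targets": [
    [[0.3,0,0.06],[0,0,0]],
    [[0.6,0,0.13],[0,0,0]],
    [[0.6,0,0.13],[0,0,0]]
  ]
}}

```text
time_s: 5.38
tcp_pos: [0.5404, 0.1542, 0.0612]
eef_rot: [180.0, 0.2, -6.8]
contact_force: [-11.9, 4.2, 11.5]
gripper_width: 0.0006
gripper_force: 7.1
```

>>> {"method": "move_arm", "body": {
  "targets": [
    [[0.2,0,0.04],[0,0,0]],
    [[0.2,0,0.04],[0,0,0]]
  ]
}}

```text
time_s: 5.62
tcp_pos: [0.5405, 0.1541, 0.061]
eef_rot: [179.9, 0.3, -6.8]
contact_force: [-22.8, 7.8, 21.2]
gripper_width: 0.0004
gripper_force: 13.3
```

```bash
python3 - <<'E'
from h import *
goal(45,0,60.5)
C={n:viewer.capture(n) for n in("side","top")}
R={n:ray(C[n],pinpoint("guard_back",n)[0]["location"][::-1]) for n in C}
x,e=tri(R["side"],R["top"]);print(S.inv().apply(x-O).round(4),e)
a=cv2.resize(C["side"]["image"][150:270,200:360],(640,480),interpolation=cv2.INTER_CUBIC)
cv2.imwrite("pics/s3.png",a)
E
```

```text
shift cm [-0.45  0.03  0.06] turn [ 0.001  0.005 -0.   ] now(slicer mm) [49.5  0.3 61. ] F [-22.8   7.8  21.2] t 5.625
[0.0578 0.0054 0.0676] 0.008291213073314478
```

View pics/s3.png

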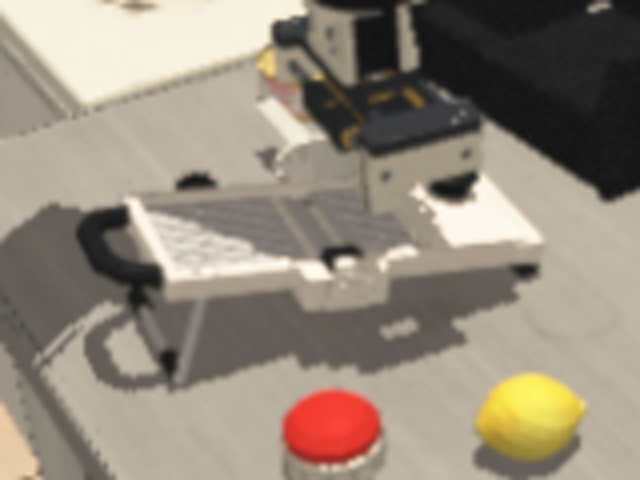

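The guard rests at the low end with the button visible at about (342,253) in the crop. I back off and measure the button.

>>> {"method": "move_arm", "body": {
  "targets": [
    [[-1.5,0,0],[0,0,0]],
    [[-2.5,0,-4],[0,0,0]],
    [[-6,0,-9],[0,0,0]],
    [[-12,0,-9],[0,0,0]],
    [[-16,0,-9],[0,0,0]]
  ]
}}

```text
time_s: 6.45
tcp_pos: [0.3835, 0.1727, 0.1508]
eef_rot: [-179.9, -0.0, -6.8]
contact_force: [-0.8, 1.8, 0.4]
gripper_width: 0.0006
gripper_force: 0.0
```

```bash
python3 - <<'E'
from h import *
goal(0,-89,110)
C={n:viewer.capture(n) for n in("side","top")}
for l in("button_top","tab_face","guard_back"):
    R={}
    for n in C:
        p=pinpoint(l,n)[:1]
        if p: R[n]=ray(C[n],p[0]["location"][::-1]);print(l,n,np.round(p[0]["location"],1),round(p[0]["score"],2), S.inv().apply(atz(R[n],.072)-O).round(4))
    if len(R)==2: x,e=tri(R["side"],R["top"]);print("  ",S.inv().apply(x-O).round(4),e.round(4))
a=cv2.resize(C["top"]["image"][200:260,270:345],(600,480),interpolation=cv2.INTER_CUBIC)
cv2.imwrite("pics/t4.png",a)
E
```

```text
shift cm [10.86  8.92  4.08] turn [-0.002 -0.001 -0.   ] now(slicer mm) [-108.6    0.2  150.8] F [-0.8  1.8  0.4] t 6.45
button_top side [211.2 286.1] 0.54 [ 0.0031 -0.0523  0.072 ]
button_top top [236.3 315.9] 0.39 [-0.0019 -0.0623  0.072 ]
   [-0.0017 -0.0628  0.0796] 0.0025
tab_face side [218.1 288. ] 0.76 [-0.0043 -0.084   0.072 ]
tab_face top [235.9 323.2] 0.45 [ 0.0018 -0.0837  0.072 ]
   [-0.001  -0.0831  0.0712] 0.0058
guard_back side [197.  297.6] 0.58 [ 0.0576 -0.0025  0.072 ]
guard_back top [214.2 295.1] 0.61 [0.0576 0.0076 0.072 ]
   [0.0602 0.0078 0.0651] 0.0025
```

View pics/t4.png

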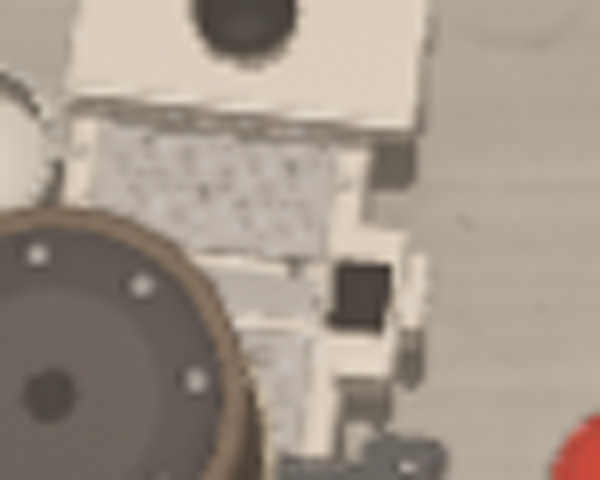

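>>> {"method": "move_arm", "body": {
  "targets": [
    [[5.5,4.4,0],[0,0,0]],
    [[11.1,8.8,0],[0,0,0]],
    [[11.1,8.8,0],[0,0,0]],
    [[11.1,8.8,4],[0,0,0]],
    [[11.1,8.8,4],[0,0,0]]
  ],
  "jaw": 4.8,
  "squeeze": 30
}}

```text
time_s: 7.48
tcp_pos: [0.4831, 0.0709, 0.1078]
eef_rot: [179.8, 0.3, -6.9]
contact_force: [0.5, -0.1, 0.0]
gripper_width: 0.0444
gripper_force: 0.0
```

```bash
python3 - <<'E'
from h import *
goal(2,-88,78)
print(r.get_state()["gripper_width"])
E
```

```text
shift cm [-0.02 -0.12  2.98] turn [ 0.004  0.006 -0.002] now(slicer mm) [  2.4 -89.1 107.8] F [ 0.5 -0.1  0. ] t 7.475
0.044361273664381626
```

>>> {"method": "move_arm", "body": {
  "targets": [
    [[0,-0.1,1.2],[0,0,0]],
    [[0,-0.1,2.5],[0,0,0]],
    [[0,-0.1,2.5],[0,0,0]]
  ]
}}

```text
time_s: 7.85
tcp_pos: [0.4845, 0.0735, 0.0849]
eef_rot: [180.0, 0.1, -6.8]
contact_force: [1.5, 1.0, 1.3]
gripper_width: 0.048
gripper_force: 0.0
```

```bash
python3 - <<'E'
from h import *
goal(2,-88,70)
print(r.get_state()["gripper_width"])
C={n:viewer.capture(n) for n in("side","top")}
b=cv2.resize(C["side"]["image"][170:250,250:350],(600,480),interpolation=cv2.INTER_CUBIC)
cv2.imwrite("pics/s5.png",b)
E
```

```text
shift cm [-0.15  0.16  1.49] turn [0.001 0.001 0.   ] now(slicer mm) [  3.5 -86.4  84.9] F [1.5 1.  1.3] t 7.85
0.047974602123122774
```

View pics/s5.png

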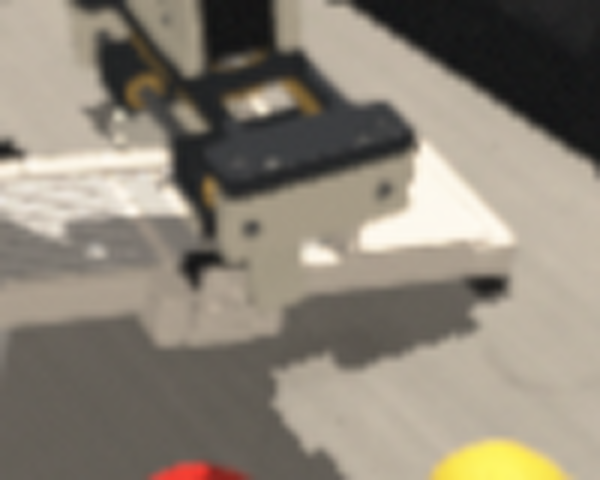

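>>> {"method": "move_arm", "body": {
  "targets": [
    [[-0.1,0.15,0.5],[0,0,0]],
    [[-0.1,0.15,1.0],[0,0,0]],
    [[-0.1,0.15,1.0],[0,0,0]]
  ]
}}

```text
time_s: 8.32
tcp_pos: [0.4836, 0.0718, 0.0751]
eef_rot: [180.0, 0.0, -6.8]
contact_force: [-0.1, -0.3, 0.6]
gripper_width: 0.0481
gripper_force: 0.0
```

>>> {"method": "move_arm", "body": {
  "targets": [
    [[0,0,0.2],[0,0,0]],
    [[0,0,0.4],[0,0,0]],
    [[0,0,0.4],[0,0,0]]
  ]
}}

```text
time_s: 8.7
tcp_pos: [0.4839, 0.0721, 0.0715]
eef_rot: [-180.0, -0.0, -6.8]
contact_force: [-1.7, 0.2, 2.4]
gripper_width: 0.0481
gripper_force: 1.0
```

>>> {"method": "move_arm", "body": {
  "targets": [
    [[0,0,0.2],[0,0,0]],
    [[0,0,0.4],[0,0,0]],
    [[0,0,0.4],[0,0,0]]
  ]
}}

```text
time_s: 9.07
tcp_pos: [0.4838, 0.0719, 0.0674]
eef_rot: [180.0, 0.0, -6.8]
contact_force: [2.5, -5.8, 1.2]
gripper_width: 0.0478
gripper_force: 2.6
```

>>> {"method": "move_arm", "body": {
  "targets": [
    [[0,0,0.1],[0,0,0]],
    [[0,0,0.2],[0,0,0]],
    [[0,0,0.2],[0,0,0]]
  ]
}}

```text
time_s: 9.45
tcp_pos: [0.4838, 0.0716, 0.0656]
eef_rot: [180.0, 0.0, -6.8]
contact_force: [-1.7, -2.9, 6.1]
gripper_width: 0.0483
gripper_force: 4.1
```

```bash
python3 - <<'E'
from h import *
goal(2,-88,66)
C={n:viewer.capture(n) for n in("side","top")}
R={}
for n in C:
    p=pinpoint("tab_face",n)[:1]
    if p: R[n]=ray(C[n],p[0]["location"][::-1]);print(n,np.round(p[0]["location"],1),p[0]["score"],S.inv().apply(atz(R[n],.071)-O).round(4))
b=cv2.resize(C["side"]["image"][170:250,250:350],(600,480),interpolation=cv2.INTER_CUBIC)
cv2.imwrite("pics/s6.png",b)
E
```

```text
shift cm [-0.1  -0.03 -0.04] turn [ 0.001  0.    -0.   ] now(slicer mm) [  3.  -88.3  65.6] F [-1.7 -2.9  6.1] t 9.45
side [221.5 293.8] 0.6 [ 0.0036 -0.1037  0.071 ]
top [181.9 426.8] 0.34 [ 0.2028 -0.3792  0.071 ]
```

View pics/s6.png

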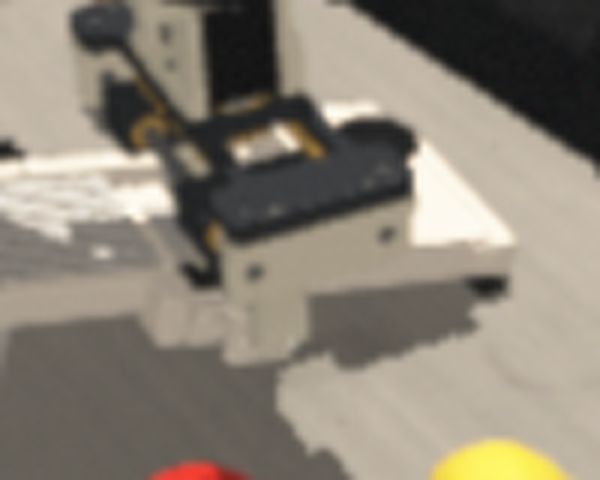

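The tab is out against the outer finger (force about 3 N towards -y, tab seen near -0.104 m, expected -0.112) and the button is held in with about 6 N.

```bash
python3 -c "
from plant import r
print(r.get_state()['contact_force']);print(r.close_job())"
```

```text
[-1.88896647 -3.10204043  5.88060569]
the job is handed in; nothing more can be done
None
```

I pushed the guard to its end stop, pressed the button, and handed in with the sprung cartridge held against the outer finger at about 3 N, roughly 20–28 mm out of its seat; no verdict came back.

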